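Start the clamp screw of a lacquer box press with a box key

ROBOT

A 7-joint arm with a two-finger parallel gripper is mounted at the origin on the work surface. World frame = base frame: x ahead of the robot, y to its left, z up, the work surface at z = 0. Lengths are in m, angles in rad, forces in N, time in s.
With the tool pointing down it reaches from about 0.425 to 0.825 m from the base axis. Payload 3.6 kg.
Tool frame: the origin (TCP) lies between the finger pads; the fingertips stand robot.tcp_to_tips ahead of it and the grasp point (between the pads) lies 3 mm ahead of it (robot.tcp_to_tips is the distance from the TCP to the fingertips, in m); z points along the fingers, y is the line along which they close (so a half turn about z gives the same grasp; the last joint's range is limited). The gripper opens to 85 mm and grips with 20 to 120 N. Pads are 22 mm wide; open, the fingers measure 114 mm over their backs; the gripper's body (76 mm by 85 mm) begins 54 mm behind the grasp point. The pads swing forward as they close: fully open they stand 13 mm farther back than shut.
Start: joints at [-1.266, 0.615, -0.013, 1.423, 0.008, 1.103, -0.04], TCP at [0.212, 0.615, 0.253] pointing down, gripper open.
Joint ranges: [-3.12, 3.12], [-0.3, 2.06], [-1.34, 1.32], [0.26, 2.42], [-1.36, 4.5], [0.01, 1.98], [-2.84, 2.84]. Speed limits (rad/s): [2.79, 2.79, 3.14, 3.14, 3.14, 3.14, 3.14].

INTERFACE

Orientations are given as [roll, pitch, yaw] about the fixed x, y, z axes, in that order (R = Rz(yaw) Ry(pitch) Rx(roll)).
In Python, from bench import robot, viewer gives the robot as it stands.
- The arm moves only by the tool jog_arm, never from a script. Its argument "moves" is a list of rows, each a list of 3 entries, a list of its own where there are three numbers: the shift along the tool's x, y, z as a fraction of full scale, then the turn about the tool's z as a fraction of full scale, then the gripper command: -1 is fully open, 1 is shut, values between are in proportion. A call has 1 to 5 rows; each row shifts and turns the commanded pose from where the row before left it, along the tool's axes as they then stand; what a row does not reach is not made up. Full scale, the value 1, is 15 cm for a shift and 180 degrees for a turn. A row lasts 1/12 s, in which the tool goes at most 41.7 mm and 7.16 degrees, less where a joint would pass 70% of its speed; a pose out of reach is approached as far as the arm can. A call with a number of a shift or a turn outside -1 to 1 is refused whole. A call with a gripper value outside its range is refused whole. The fingers move at their own pace and stop on an object; the grip force is fixed at half the most. Time passes only in rows, so rows that do not move let the fingers close. It gives the time, the measured TCP pose, the force, the opening and the grip force at its end, in the units of the state.
- robot.read_state(): the state, without advancing time (a new reading comes with each control period).
- viewer.grab_frame(name): name is "scene" or "top" or "wrist"; returns a dict with "frame" (420x560x3 uint8, blue, green, red), "depth" (420x560 float32, m along the optical axis (not along the pixel's ray), 0 where there is no reading), "K" (3x3 intrinsics, pixels), "extrinsics" (4x4, takes a point from world to camera coordinates); the wrist camera has in their place "mount" (4x4, takes a point from camera to tool coordinates, whose origin is the TCP and whose axes are the flange's). Camera axes: x right, y up, looking along -z (the intrinsics and any distortion apply to the point x, -y, -z); pixel columns grow to the right and rows downward; lengths in m; the calibration is good to about 2 mm. A picture is of the moment at which its call begins: read the wrist's pose just before it.
- robot.sign_off(): hands the job in; it is judged then, once.
The state is a dict: "time_s": time; "joints": joint angles; "qvel": joint speeds; "joint_efforts": joint torques, N m; "tcp_pos": TCP position; "tcp_rot": TCP orientation; "force": force on the tool from outside, world axes, zero at the start; "ft_torque": the same for the moment, N m; "opening": finger opening in m; "gripper_force": force on a finger pad.
Only numpy, scipy, OpenCV 4.12 (cv2) and the standard library are available. Lean on these libraries where they do the work, as an engineer would, in place of code of your own. Each camera call takes 0.05 s, during which the arm holds its last target. There are 200 camera calls.

TASK

Take the red T-handled box key and set it squarely and fully home on the square head of the press's clamp screw, then with the key turn the screw clockwise (seen from above) until the white line on its collar meets the red mark on the bridge, where it stops. Let go and leave the key standing upright, fully home on the screw. Do not shift the mug, the brush pot or the jar.

Things in the scene. Friction and masses are not known exactly. Their poses are not given: they have to be found in the camera images.
- key: Loose steel box key, 122 mm tall, 0.2 to 0.4 kg, upright on its socket on a round cork pad (6 mm thick, 90 mm wide). Origin: centre of its underside; z up along the key, x along the T-handle. The socket is square outside, 36.5 mm wide and 42 mm tall; above it a bare 16 mm shaft up to 92 mm, then the handle.
- key_mouth (a point): Centre of the key's underside (the same point and axes as the key's origin): the mouth of its socket hole. The hole is 23 mm square, its sides parallel to the key's x and y, 34 mm deep.
- screw_seat (a point): On the upright clamp screw's axis, on top of its dark round collar (58 mm across), where the key's rim rests when fully home; about 151 mm above the bench at the start. z up; x and y are parallel to the flats of the square head and turn with it. The white line on the collar lies 1.3 rad counter-clockwise (from above) of this x axis.
- clamp_screw (a joint): Turn of the clamp screw in rad, growing clockwise seen from above. It starts from 0 to 0.3 and stops hard at 1.3, where line and mark meet. Friction about 0.15 N m; it stays where it is left. The screw sinks 14 mm per turn (2.2 mm per rad).
- press: Fixed wooden press on the bench holding a red lacquered box: base 140 (x) by 210 (y) by 20 mm, two posts, and a bridge across the top, 75 by 210 mm, 105 to 135 mm above the bench. Origin: centre of its underside; the clamp screw stands upright on its z axis.
- bridge_mark (a point): Small red mark on top of the bridge, 33.5 mm from the screw's axis along the press's x axis.
- mug: Bystander, loose: red lacquer mug, 88 mm wide, 90 mm tall, handle at its y side; origin under its centre.
- brush_pot: Bystander, loose: blue tin 72 mm wide with three brushes, 143 mm tall; origin under its centre.
- jar: Bystander, loose: clear jar with red lid, 72 mm wide, 95 mm tall; origin under its centre.
- key_grip (a point): Centre of the key's T-handle, 107 mm above the key's origin, axes as the key's. The handle is a flat-sided red wooden bar, 90 mm (x) by 24 mm (y) by 30 mm tall, with a brass band near each end.
- head_top (a point): Top of the screw's brass head, 25 mm above screw_seat, same axes. From the collar the head is 20 mm square for 16 mm, then a round taper 9 mm tall, 19.6 to 10 mm across. The key fits in any of four quarter-turn positions with 1.5 mm of play all round, so from centred it turns about 0.16 rad before the flats take up.

How it is judged:
By the outcome, as a careful person would: the job done as asked, in the order asked, and still so for the second after the job is handed in, with the robot touching nothing.
It also fails if it takes over 48 s, if anything falls off the work surface, if the arm or the gripper's body presses on something with over 40 N, if the wrist force passes 120 N, or if a joint passes its speed limit or range.

## Working session

There is one attempt and no reset: what is moved stays moved. The work goes in short steps, Python scripts to look and compute and a tool call to move; the robot and the scene stay as the last step left them, time stands still between calls to the robot, and variables do not carry over. Pictures are saved under pics/ and viewed, at most 10 in all, crops included, and the job is handed in when it is done.

Besides the shell and the picture viewer there is one more tool, called as name([rows], argument=value, ...), one row to a line, values as JSON. jog_arm: Moves the arm, as the interface text tells. Its arguments: {"type":"object","properties":{"moves":{"type":"array","items":{"type":"array"}}},"required":["moves"]}

```bash
ls; mkdir -p pics; cat > h.py <<'E'
import numpy as np, cv2
from scipy.spatial.transform import Rotation as R
from bench import robot, viewer
def T(s):
    M=np.eye(4);M[:3,:3]=R.from_euler('xyz',s['tcp_rot']).as_matrix() if len(s['tcp_rot'])==3 else np.array(s['tcp_rot']);M[:3,3]=s['tcp_pos'];return M
def grab(n,tag):
    s=robot.read_state();f=viewer.grab_frame(n)
    c2w=np.linalg.inv(f['extrinsics']) if n!='wrist' else T(s)@f['mount']
    cv2.imwrite(f'pics/{tag}.png',f['frame']);np.savez(f'{tag}.npz',d=f['depth'],K=f['K'],M=c2w,f=f['frame'])
    return f
def w(tag,u,v,z=None):
    """pixel->world; by depth, or on plane z"""
    q=np.load(tag+'.npz');K=q['K'];M=q['M']
    r=np.array([(u-K[0,2])/K[0,0],-(v-K[1,2])/K[1,1],-1.])
    if z is None: return M[:3,:3]@(r*q['d'][int(v),int(u)])+M[:3,3]
    d=M[:3,:3]@r; return M[:3,3]+d*(z-M[2,3])/d[2]
E
python3 - <<'E'
from h import *
s=robot.read_state();print(s, robot.tcp_to_tips)
a=grab('scene','s0');b=grab('top','t0');print({k:v for k,v in b.items() if k not in('frame','depth')})
E
```

```text
pics
{'time_s': 0.0, 'joints': array([-1.26547835,  0.61593589, -0.01261552,  1.42494628,  0.00807088,
        1.10339018, -0.04042679]), 'qvel': array([-0.00052552, -0.00136152, -0.00045084,  0.00090491, -0.00172476,
       -0.00028796,  0.00080735]), 'joint_efforts': array([ 1.10412516e-04, -4.69217527e+01,  2.59309094e-01, -1.71032113e+01,
        9.96553543e-03,  9.67840897e-03, -1.14189771e-05]), 'tcp_pos': array([0.21149331, 0.61386184, 0.25211155]), 'tcp_rot': array([-3.13896238e+00,  1.37694476e-05,  2.80980092e+00]), 'force': array([ 0.04858813, -0.27469802,  0.9330352 ]), 'ft_torque': array([ 0.04812704, -0.02238183,  0.01006896]), 'gripper_force': 0.0, 'opening': 0.08533969463568437} 0.022
{'K': array([[410.03678695,   0.        , 281.10256428],
       [  0.        , 410.03678695, 213.90681794],
       [  0.        ,   0.        ,   1.        ]]), 'extrinsics': array([[-0.00663701, -0.99994026,  0.00868456,  0.00176428],
       [ 0.98694075, -0.00515242,  0.16100128, -0.63430104],
       [-0.16094692,  0.00963972,  0.98691599, -1.05320482],
       [ 0.        ,  0.        ,  0.        ,  1.        ]])}
```

```bash
python3 -c "
import cv2
t=cv2.imread('pics/t0.png');s=cv2.imread('pics/s0.png')
cv2.imwrite('pics/t0b.png',cv2.resize(t,(800,600)));cv2.imwrite('pics/s0b.png',cv2.resize(s,(800,600)))"
```

```text
(no output)
```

View pics/t0b.png

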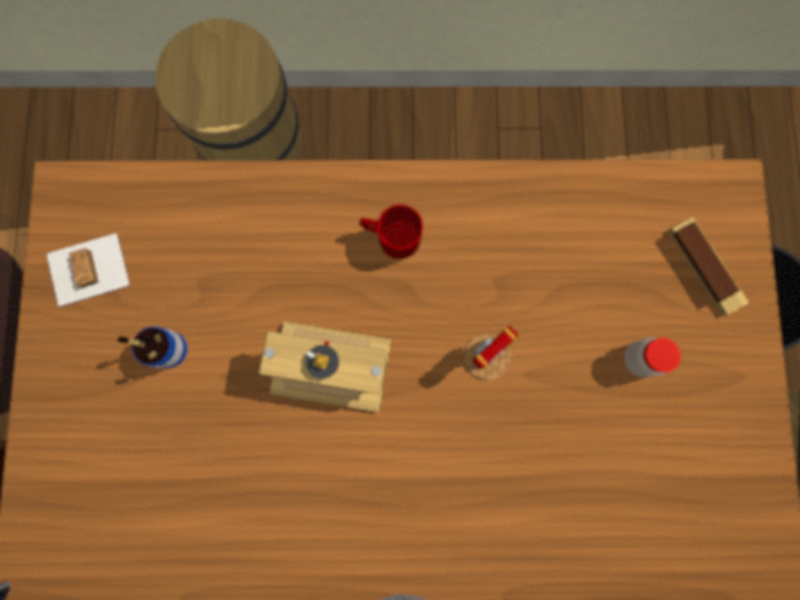

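View pics/s0b.png

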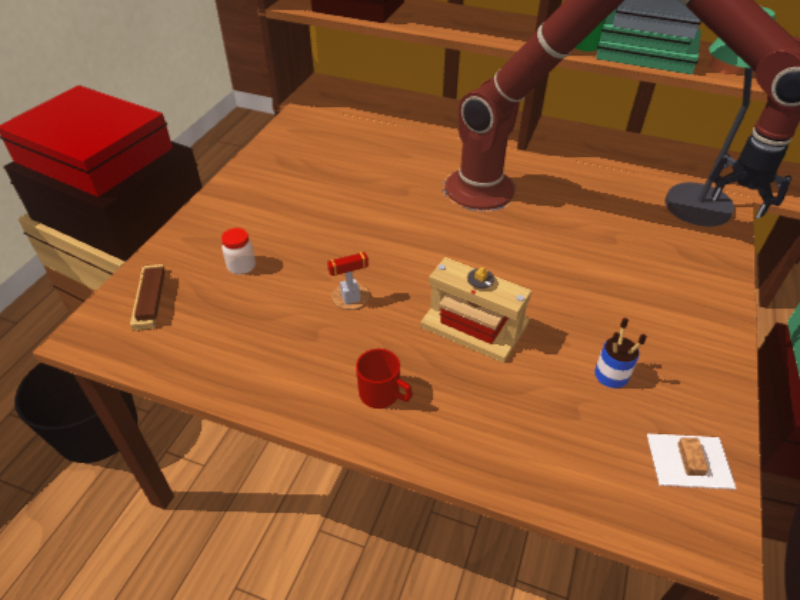

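Top view: the key's handle runs from about (477,363) to (516,332) in the enlarged picture, and the screw is at (322,360). The mug, pot and jar are well clear of the path between them.

```bash
python3 - <<'E'
from h import *
k=.7
P=lambda u,v,z:w('t0',u*k,v*k,z)
a,b=P(478,362,.128),P(516,332,.128);print('key',(a+b)/2,'yaw',np.arctan2(*(b-a)[1::-1]),np.linalg.norm(b-a))
print('depthz',w('t0',497*k,347*k), 'pad',P(488,357,.006))
print('screw',P(322,361,.151),w('t0',322*k,361*k),'head',P(321,362,.176))
c,d=P(269,353,.135),P(377,371,.135);print('bridge yaw(y axis)',np.arctan2(*(d-c)[1::-1]),(c+d)/2,'mark',P(326,344,.135),'white',P(311,355,.151))
q=np.load('t0.npz');f=q['f'][220:285,170:380];cv2.imwrite('pics/c0.png',cv2.resize(f,None,fx=3.8,fy=3.8,interpolation=cv2.INTER_CUBIC))
# red centroid of handle
hsv=cv2.cvtColor(q['f'],cv2.COLOR_BGR2HSV);m=((hsv[...,0]<10)|(hsv[...,0]>172))&(hsv[...,1]>170)&(hsv[...,2]>90)
m[:, :325]=0;m[:,370:]=0;m[:222]=0;m[265:]=0
v,u=np.nonzero(m);pts=np.array([w('t0',x,y,.128) for x,y in zip(u,v)]);rct=cv2.minAreaRect((pts[:,:2]*1000).astype(np.float32));print(rct,len(u))
s=robot.read_state();print(viewer.grab_frame('wrist')['mount'])
E
```

```text
key [ 0.54821819 -0.16654788  0.128     ] yaw -0.918507524147426 0.08527535150934068
depthz [ 0.54830353 -0.16677984  0.12579012] pad [ 0.53981132 -0.16935361  0.006     ]
screw [0.52412097 0.13372031 0.151     ] [0.52249343 0.13070916 0.17484749] head [0.52078572 0.13217919 0.176     ]
bridge yaw(y axis) -1.7412305145198745 [0.52352052 0.13415875 0.135     ] mark [0.55436319 0.12930958 0.135     ] white [0.53433957 0.15241936 0.151     ]
((548.986328125, -163.46372985839844), (22.986507415771484, 89.28616333007812), 42.40508270263672) 252
[[ 1.39883029e-04  9.52643624e-01  3.04088977e-01  7.90350331e-02]
 [ 9.99999981e-01 -9.18651506e-05 -1.72213661e-04 -8.37848788e-04]
 [-1.36123067e-04  3.04088995e-01 -9.52643619e-01 -1.20935611e-01]
 [ 0.00000000e+00  0.00000000e+00  0.00000000e+00  1.00000000e+00]]
```

View pics/c0.png

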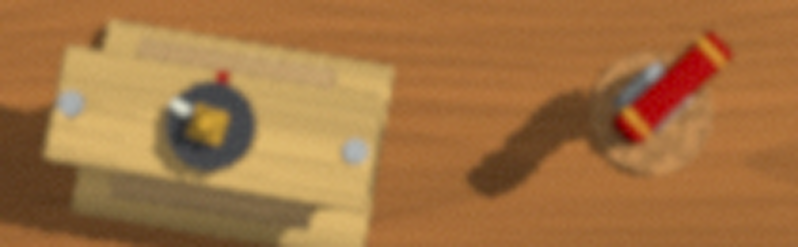

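```bash
cat >> h.py <<'E'
def plan(p,psi,step=.038,dz=.1,cmd=None):
    """even rows from the present pose to TCP p, tool yaw psi (tool straight down)"""
    s=robot.read_state();M=T(s);d=np.array(p)-M[:3,3];y=s['tcp_rot'][2];dy=(psi-y+np.pi)%(2*np.pi)-np.pi
    n=max(1,int(np.ceil(max(np.linalg.norm(d)/step,abs(dy)/.115))))
    print('yaw',y,'dpos',d,'dyaw',dy,'n',n,'turn/row',round(-dy/n/np.pi,4))
    for i in range(n):
        a=y+dy*i/n;c=np.array([[np.cos(a),np.sin(a)],[np.sin(a),-np.cos(a)]])  # rows: tool x, tool y
        print(i,np.round(np.r_[c@d[:2]/n,-d[2]/n]/.15,4))
E
python3 - <<'E'
from h import *
plan([.524,.133,.285],2.91)
E
```

```text
yaw 2.809827030593734 dpos [ 0.31243533 -0.48103686  0.03261351] dyaw 0.10017296940626608 n 16 turn/row -0.002
0 [-0.1884 -0.1471 -0.0136]
1 [-0.1874 -0.1483 -0.0136]
2 [-0.1865 -0.1494 -0.0136]
3 [-0.1856 -0.1506 -0.0136]
4 [-0.1846 -0.1518 -0.0136]
5 [-0.1837 -0.1529 -0.0136]
6 [-0.1827 -0.1541 -0.0136]
7 [-0.1817 -0.1552 -0.0136]
8 [-0.1808 -0.1563 -0.0136]
9 [-0.1798 -0.1575 -0.0136]
10 [-0.1788 -0.1586 -0.0136]
11 [-0.1778 -0.1597 -0.0136]
12 [-0.1768 -0.1608 -0.0136]
13 [-0.1758 -0.1619 -0.0136]
14 [-0.1748 -0.163  -0.0136]
15 [-0.1737 -0.1641 -0.0136]
```

jog_arm([
  [[-0.1884,-0.1471,-0.0136],-0.002,-1],
  [[-0.1874,-0.1483,-0.0136],-0.002,-1],
  [[-0.1865,-0.1494,-0.0136],-0.002,-1],
  [[-0.1856,-0.1506,-0.0136],-0.002,-1],
  [[-0.1846,-0.1518,-0.0136],-0.002,-1],
])

```text
time_s: 0.57
tcp_pos: [0.31, 0.4625, 0.2633]
tcp_rot: [-3.141, -0.0, 2.842]
force: [0.2, -0.4, -0.1]
opening: 0.0854
gripper_force: 0.0
```

jog_arm([
  [[-0.1837,-0.1529,-0.0136],-0.002,-1],
  [[-0.1827,-0.1541,-0.0136],-0.002,-1],
  [[-0.1817,-0.1552,-0.0136],-0.002,-1],
  [[-0.1808,-0.1563,-0.0136],-0.002,-1],
  [[-0.1798,-0.1575,-0.0136],-0.002,-1],
])

```text
time_s: 0.98
tcp_pos: [0.4075, 0.3122, 0.2737]
tcp_rot: [-3.141, -0.0, 2.873]
force: [-0.2, 0.1, 0.8]
opening: 0.0855
gripper_force: 0.0
```

jog_arm([
  [[-0.1788,-0.1586,-0.0136],-0.002,-1],
  [[-0.1778,-0.1597,-0.0136],-0.002,-1],
  [[-0.1768,-0.1608,-0.0136],-0.002,-1],
  [[-0.1758,-0.1619,-0.0136],-0.002,-1],
  [[-0.1748,-0.163,-0.0136],-0.002,-1],
])

```text
time_s: 1.4
tcp_pos: [0.5052, 0.1619, 0.2839]
tcp_rot: [-3.141, -0.0, 2.904]
force: [0.1, 0.8, 0.6]
opening: 0.0854
gripper_force: 0.0
```

jog_arm([
  [[-0.1737,-0.1641,-0.0136],-0.002,-1],
  [[0,0,0],0,-1],
  [[0,0,0],0,-1],
])

```text
time_s: 1.65
tcp_pos: [0.5252, 0.1305, 0.2857]
tcp_rot: [-3.14, 0.0, 2.904]
force: [-0.1, 0.3, -0.1]
opening: 0.0855
gripper_force: 0.0
```

```bash
python3 - <<'E'
from h import *
f=grab('wrist','w1');s=robot.read_state();print(s['time_s'],s['tcp_pos'],s['tcp_rot'],s['qvel'].round(3))
cv2.imwrite('pics/w1b.png',cv2.resize(f['frame'],(800,600),interpolation=cv2.INTER_CUBIC))
plan([.548,-.166,.245],2.27)
E
```

```text
1.7 [0.52413581 0.13302498 0.28554801] [-3.14150240e+00 -1.15186709e-03  2.90841184e+00] [-0.037 -0.006 -0.042  0.01  -0.005 -0.     0.001]
yaw 2.9084118416287374 dpos [ 0.02386419 -0.29902498 -0.04054801] dyaw -0.6384118416287374 n 8 turn/row 0.0254
0 [-0.0769 -0.2378  0.0338]
1 [-0.0956 -0.231   0.0338]
2 [-0.1138 -0.2226  0.0338]
3 [-0.1311 -0.2128  0.0338]
4 [-0.1477 -0.2017  0.0338]
5 [-0.1633 -0.1893  0.0338]
6 [-0.1779 -0.1757  0.0338]
7 [-0.1913 -0.1609  0.0338]
```

View pics/w1b.png

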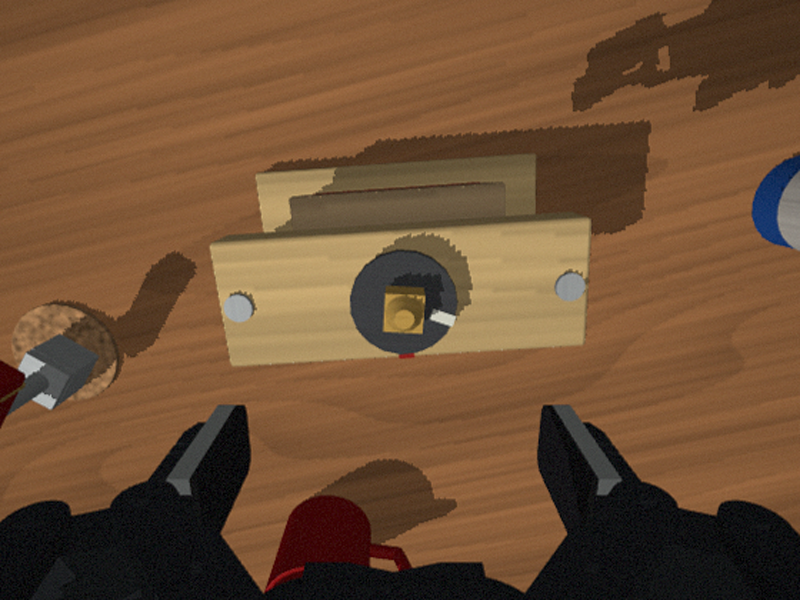

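Wrist view: the collar disc is centred near (404,302), the brass head is at (404,311), the white line runs from (432,314) to (455,321), and the mark is at (407,356). I'll crop for finer edges and move on to the key.

jog_arm([
  [[-0.0769,-0.2378,0.0338],0.0254,-1],
  [[-0.0956,-0.231,0.0338],0.0254,-1],
  [[-0.1138,-0.2226,0.0338],0.0254,-1],
  [[-0.1311,-0.2128,0.0338],0.0254,-1],
  [[-0.1477,-0.2017,0.0338],0.0254,-1],
])

```text
time_s: 2.12
tcp_pos: [0.5392, -0.0523, 0.2603]
tcp_rot: [3.141, -0.001, 2.512]
force: [0.7, 0.1, -0.6]
opening: 0.0855
gripper_force: 0.0
```

jog_arm([
  [[-0.1633,-0.1893,0.0338],0.0254,-1],
  [[-0.1779,-0.1757,0.0338],0.0254,-1],
  [[-0.1913,-0.1609,0.0338],0.0254,-1],
  [[0,0,0],0,-1],
  [[0,0,0],0,-1],
])

```text
time_s: 2.53
tcp_pos: [0.5482, -0.1662, 0.2447]
tcp_rot: [-3.14, -0.001, 2.27]
force: [0.7, 1.2, 0.1]
opening: 0.0853
gripper_force: 0.0
```

jog_arm([
  [[0,0,0],0,-1],
  [[0,0,0],0,-1],
])

```text
time_s: 2.7
tcp_pos: [0.5492, -0.1621, 0.2453]
tcp_rot: [3.14, -0.002, 2.277]
force: [-0.6, 0.6, 0.6]
opening: 0.0853
gripper_force: 0.0
```

```bash
python3 - <<'E'
from h import *
f=grab('wrist','w2');s=robot.read_state();print(s['time_s'],s['tcp_pos'],s['tcp_rot'])
a=np.load('w1.npz')['f'][165:260,235:335]
A=cv2.resize(a,(400,380),interpolation=cv2.INTER_CUBIC);B=cv2.resize(f['frame'],(400,300));C=np.zeros((380,800,3),np.uint8);C[:,:400]=A;C[:300,400:]=B
cv2.imwrite('pics/c1.png',C)
E
```

```text
2.75 [ 0.54920711 -0.16233854  0.24540444] [ 3.14036199e+00 -1.30544053e-03  2.27694918e+00]
```

View pics/c1.png

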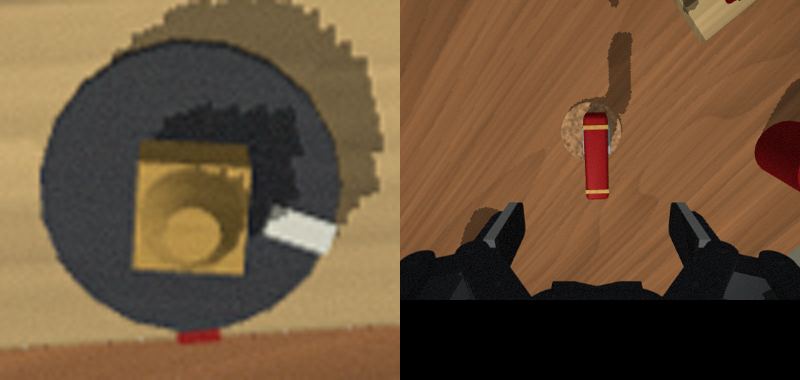

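The left panel shows the square head, the white line and the mark. The right panel shows the key's handle running almost along the tool's x axis, between (596,113) and (597,198).

```bash
python3 - <<'E'
from h import *
P=lambda x,y,z:w('w1',235+x/4,165+y/4,z)
e=P(191,185,.151);print('collar',e,'disc',P(193,236,.176))
C=[P(x,y,.167) for x,y in[(139,162),(250,166),(245,275),(134,270)]];print('sq',np.mean(C,0))
for i in range(4):
    d=C[(i+1)%4]-C[i];print(np.linalg.norm(d).round(4),(np.arctan2(d[1],d[0])%(np.pi/2)).round(3))
a,b=P(268,219,.151),P(336,240,.151);l=(a+b)/2-P(193,236,.176);print('white',np.arctan2(*(b-a)[1::-1]),np.arctan2(l[1],l[0]))
m=P(199,337,.135);l=m-P(193,236,.176);print('mark',m,np.arctan2(l[1],l[0]),np.hypot(l[0],l[1]))
q=np.load('w2.npz');hsv=cv2.cvtColor(q['f'],cv2.COLOR_BGR2HSV);m=((hsv[...,0]<32)|(hsv[...,0]>170))&(hsv[...,1]>190)&(hsv[...,2]>60)
m[:,:250]=0;m[:,300:]=0;m[:145]=0;m[290:]=0
n,lab,st,_=cv2.connectedComponentsWithStats(m.astype(np.uint8));k=1+np.argmax(st[1:,4]);print(st[k])
v,u=np.nonzero(lab==k);pts=np.array([w('w2',x,y,.128)[:2] for x,y in zip(u,v)])*1000
r=cv2.minAreaRect(pts.astype(np.float32));print(r)
C=pts-pts.mean(0);print(pts.mean(0),np.arctan2(*np.linalg.svd(C,full_matrices=False)[2][0][::-1])%np.pi)
z=[w('w2',x,y)[2] for x,y in zip(u,v)];print('z',np.median(z))
s=robot.read_state();print(s['tcp_pos'],s['tcp_rot'])
E
```

```text
collar [0.5229106  0.13607379 0.151     ] disc [0.52467428 0.13551988 0.176     ]
sq [0.52446465 0.13557472 0.167     ]
0.0197 1.296
0.0206 1.309
0.0202 1.286
0.0204 1.284
white 1.0221053807496008 1.0160388172060073
mark [0.56029824 0.12932261 0.135     ] -0.1722397537697751 0.03615898736733343
[ 257  181   35   85 2600]
((549.16748046875, -164.49404907226562), (23.1171932220459, 63.50933074951172), 42.05876922607422)
[ 548.15386837 -163.35971766] 2.3174467783545536
z 0.12799297569519402
[ 0.54920711 -0.16233854  0.24540444] [ 3.14036199e+00 -1.30544053e-03  2.27694918e+00]
```

```bash
python3 - <<'E'
from h import *
f=cv2.resize(np.load('w2.npz')['f'][140:300,230:325],None,fx=5,fy=3.7,interpolation=cv2.INTER_CUBIC)
c=[w('w2',(x-400)*1.4,y*1.4,.128) for x,y in[(585,113),(607,113),(608,198.5),(586,199)]];c=np.array(c);print(c[:,:2],c.mean(0),np.linalg.norm(c[0]-c[3]))
cv2.imwrite('pics/c2.png',f)
plan([.549,-.165,.17],2.31)
E
```

```text
[[ 0.51030033 -0.13524378]
 [ 0.52617227 -0.12170367]
 [ 0.58618018 -0.18866366]
 [ 0.56885715 -0.20420227]] [ 0.54787748 -0.16245335  0.128     ] 0.09046643009157931
yaw 2.276949175597127 dpos [-0.00020711 -0.00266146 -0.07540444] dyaw 0.03305082440287288 n 2 turn/row -0.0053
0 [-0.0063 -0.0063  0.2513]
1 [-0.0062 -0.0064  0.2513]
```

View pics/c2.png

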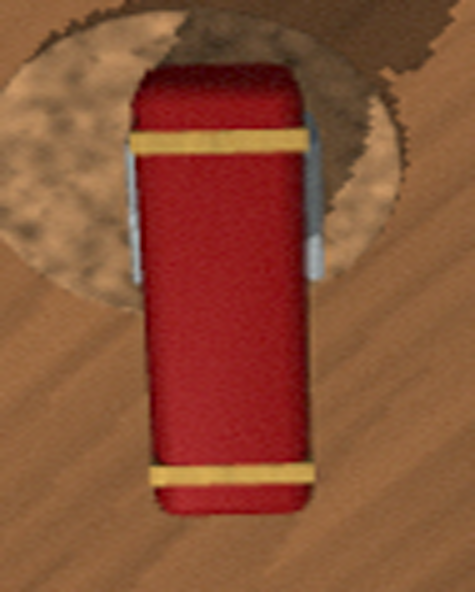

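The crop shows the brass bands centred at (220,141) and (232,475); their world midpoint is the handle's centre.

```bash
python3 - <<'E'
from h import *
a,b=[w('w2',230+x/5,140+y/3.7,.128) for x,y in[(220,141),(232,475)]];print(a,b,(a+b)/2,np.arctan2(*(a-b)[1::-1]))
print(T(robot.read_state())[:3,:3].round(4))
c=(a+b)/2
plan([c[0],c[1],.117],2.31)
E
```

```text
[ 0.52687469 -0.1390389   0.128     ] [ 0.57254328 -0.18991076  0.128     ] [ 0.54970898 -0.16447483  0.128     ] 2.30234931014262
[[-6.489e-01  7.609e-01  1.000e-04]
 [ 7.609e-01  6.489e-01  1.800e-03]
 [ 1.300e-03  1.200e-03 -1.000e+00]]
yaw 2.276949175597127 dpos [ 0.00050187 -0.00213629 -0.12840444] dyaw 0.03305082440287288 n 4 turn/row -0.0026
0 [-0.0033 -0.0017  0.214 ]
1 [-0.0032 -0.0017  0.214 ]
2 [-0.0032 -0.0017  0.214 ]
3 [-0.0032 -0.0018  0.214 ]
```

jog_arm([
  [[-0.0033,-0.0017,0.15],-0.0026,-1],
  [[-0.0032,-0.0017,0.2],-0.0026,-1],
  [[-0.0032,-0.0017,0.2],-0.0026,-1],
  [[-0.0032,-0.0018,0.15],-0.0026,-1],
  [[0,0,0.08],0,-1],
])

```text
time_s: 3.17
tcp_pos: [0.548, -0.1649, 0.1257]
tcp_rot: [-3.14, -0.005, 2.308]
force: [-0.2, 0.5, -0.6]
opening: 0.0854
gripper_force: 0.0
```

jog_arm([
  [[0,0,0.04],0,-1],
  [[0,0,0.036],0,-1],
  [[0,0,0],0,-1],
  [[0,0,0],0,-1],
  [[0,0,0],0,-1],
])

```text
time_s: 3.58
tcp_pos: [0.55, -0.1675, 0.1181]
tcp_rot: [3.14, 0.002, 2.305]
force: [-0.6, 0.6, -0.6]
opening: 0.0856
gripper_force: 0.0
```

```bash
python3 - <<'E'
from h import *
plan([.5497,-.1645,.117],2.308)
E
```

```text
yaw 2.3051513301871873 dpos [-0.00027007  0.00304143 -0.00113571] dyaw 0.00284866981281251 n 1 turn/row -0.0009
0 [0.0163 0.0123 0.0076]
```

jog_arm([
  [[0.01,0.008,0.005],0,-1],
  [[0,0,0],0,-1],
  [[0,0,0],0,-1],
])

```text
time_s: 3.83
tcp_pos: [0.5493, -0.1655, 0.1167]
tcp_rot: [3.141, 0.001, 2.305]
force: [-0.7, 0.3, -0.8]
opening: 0.0854
gripper_force: 0.0
```

jog_arm([
  [[0,0,0],0,-1],
  [[0,0,0],0,-1],
  [[0,0,0],0,-1],
])

```text
time_s: 4.08
tcp_pos: [0.5491, -0.1657, 0.1163]
tcp_rot: [-3.142, 0.0, 2.305]
force: [-0.4, -0.6, -0.3]
opening: 0.0852
gripper_force: 0.0
```

jog_arm([
  [[0,0.003,0],0,1],
  [[0,0,0],0,1],
  [[0,0,0],0,1],
  [[0,0,0],0,1],
  [[0,0,0],0,1],
])

```text
time_s: 4.5
tcp_pos: [0.5494, -0.1653, 0.1162]
tcp_rot: [3.142, 0.0, 2.305]
force: [-0.4, 0.1, 1.2]
opening: 0.0257
gripper_force: 0.1
```

jog_arm([
  [[0,0,0],0,1],
  [[0,0,0],0,1],
  [[0,0,0],0,1],
  [[0,0,0],0,1],
  [[0,0,0],0,1],
])

```text
time_s: 4.92
tcp_pos: [0.5498, -0.1651, 0.1164]
tcp_rot: [3.141, 0.001, 2.305]
force: [0.5, 1.3, -0.1]
opening: 0.0233
gripper_force: 59.4
```

jog_arm([
  [[0,0,-0.05],0,1],
  [[0,0,-0.15],0,1],
  [[0,0,-0.25],0,1],
  [[0,0,-0.25],0,1],
  [[0,0,-0.25],0,1],
])

```text
time_s: 5.33
tcp_pos: [0.5476, -0.1655, 0.2595]
tcp_rot: [-3.138, -0.003, 2.304]
force: [1.2, -0.4, -4.2]
opening: 0.023
gripper_force: 59.5
```

jog_arm([
  [[0,0,-0.25],0,1],
  [[0,0,-0.15],0,1],
  [[0,0,-0.05],0,1],
  [[0,0,0],0,1],
  [[0,0,0],0,1],
])

```text
time_s: 5.75
tcp_pos: [0.548, -0.165, 0.3244]
tcp_rot: [-3.139, -0.004, 2.304]
force: [0.0, 0.8, -3.3]
opening: 0.0233
gripper_force: 59.6
```

```bash
python3 - <<'E'
from h import *
print(robot.read_state()['tcp_pos'])
plan([.5245,.1355,.32],2.865,.031)
f=grab('wrist','w3')
cv2.imwrite('pics/w3b.png',cv2.resize(f['frame'],(800,600),interpolation=cv2.INTER_CUBIC))
E
```

```text
[ 0.54799097 -0.16503662  0.32436074]
yaw 2.304350256277428 dpos [-0.02349097  0.30053662 -0.00436074] dyaw 0.5606497437225721 n 10 turn/row -0.0178
0 [0.1593 0.1225 0.0029]
1 [0.1522 0.1312 0.0029]
2 [0.1446 0.1396 0.0029]
3 [0.1366 0.1474 0.0029]
4 [0.1281 0.1549 0.0029]
5 [0.1192 0.1618 0.0029]
6 [0.1099 0.1682 0.0029]
7 [0.1003 0.1741 0.0029]
8 [0.0904 0.1795 0.0029]
9 [0.0802 0.1843 0.0029]
```

View pics/w3b.png

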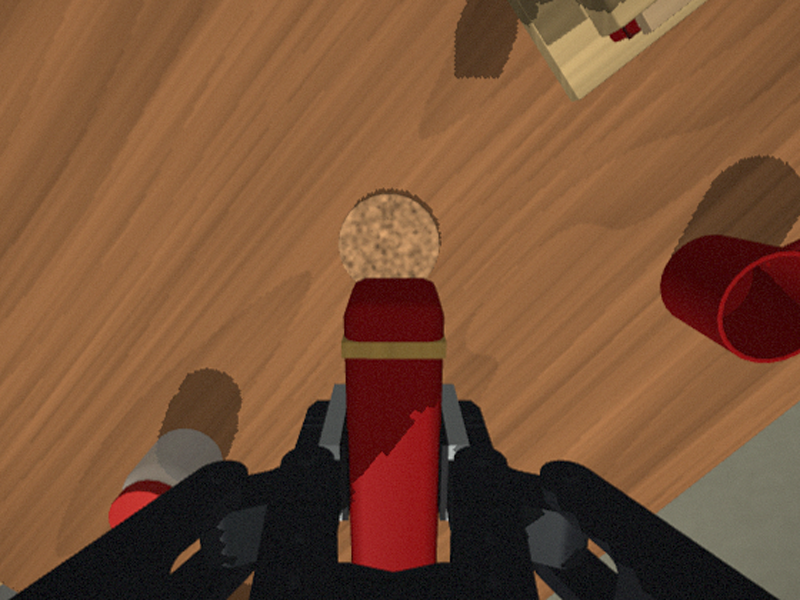

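The wrist view shows the key held straight, with its far brass band at (394,348). The socket is hidden under the handle.

jog_arm([
  [[0.1593,0.1225,0.0029],-0.0178,1],
  [[0.1522,0.1312,0.0029],-0.0178,1],
  [[0.1446,0.1396,0.0029],-0.0178,1],
  [[0.1366,0.1474,0.0029],-0.0178,1],
  [[0.1281,0.1549,0.0029],-0.0178,1],
])

```text
time_s: 6.22
tcp_pos: [0.5359, -0.0136, 0.3212]
tcp_rot: [-3.138, -0.005, 2.587]
force: [1.5, 0.2, -3.6]
opening: 0.0236
gripper_force: 59.6
```

jog_arm([
  [[0.1192,0.1618,0.0029],-0.0178,1],
  [[0.1099,0.1682,0.0029],-0.0178,1],
  [[0.1003,0.1741,0.0029],-0.0178,1],
  [[0.0904,0.1795,0.0029],-0.0178,1],
  [[0.0802,0.1843,0.0029],-0.0178,1],
])

```text
time_s: 6.63
tcp_pos: [0.5243, 0.1362, 0.319]
tcp_rot: [-3.138, -0.005, 2.867]
force: [1.3, -0.4, -4.1]
opening: 0.0236
gripper_force: 59.6
```

jog_arm([
  [[0,0,0],0,1],
  [[0,0,0],0,1],
  [[0,0,0],0,1],
  [[0,0,0],0,1],
  [[0,0,0],0,1],
])

```text
time_s: 7.05
tcp_pos: [0.526, 0.1335, 0.3211]
tcp_rot: [-3.14, -0.001, 2.861]
force: [0.1, 0.3, -4.2]
opening: 0.0232
gripper_force: 59.9
```

```bash
python3 - <<'E'
from h import *
q=np.load('w3.npz');K=q['K'];f=viewer.grab_frame('wrist');m=f['mount']
r=m[:3,:3]@np.array([(394*.7-K[0,2])/K[0,0],-(348*.7-K[1,2])/K[1,1],-1.]);t=(-.0116-m[2,3])/r[2];print('band in tool',m[:3,3]+r*t)
plan([.5245,.1355,.305],2.865)
a=grab('scene','s1')['frame'][120:260,230:430];b=grab('top','t1')['frame'][200:300,170:280]
C=np.zeros((560,800,3),np.uint8);C[:]=cv2.resize(a,(800,560),interpolation=cv2.INTER_CUBIC);cv2.imwrite('pics/c3.png',C)
E
```

```text
band in tool [ 0.03544942 -0.0005966  -0.0116    ]
yaw 2.8612500592422387 dpos [-0.00154466  0.00175947 -0.01639635] dyaw 0.003749940757761472 n 1 turn/row -0.0012
0 [0.0131 0.0084 0.1093]
```

View pics/c3.png

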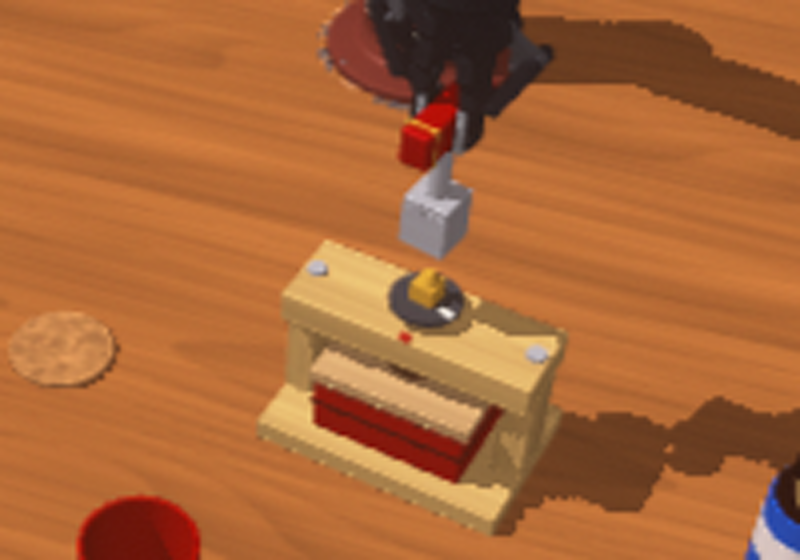

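The scene crop shows the key hanging upright, its socket (435,215) above the brass head (430,287). I'll go down in small steps while watching the force.

jog_arm([
  [[0.009,0.008,0.06],-0.001,1],
  [[0,0,0.08],0,1],
  [[0,0,0.06],0,1],
  [[0,0,0],0,1],
  [[0,0,0],0,1],
])

```text
time_s: 7.62
tcp_pos: [0.5246, 0.1366, 0.2911]
tcp_rot: [-3.141, -0.002, 2.867]
force: [-0.7, -0.0, -2.7]
opening: 0.0233
gripper_force: 59.8
```

jog_arm([
  [[0,0,0],0,1],
  [[0,0,0],0,1],
  [[0,0,0],0,1],
])

```text
time_s: 7.87
tcp_pos: [0.5254, 0.1368, 0.2925]
tcp_rot: [3.141, 0.001, 2.867]
force: [-0.4, 0.5, -3.6]
opening: 0.0231
gripper_force: 59.8
```

```bash
python3 - <<'E'
from h import *
plan([.525,.1355,.275],2.865)
E
```

```text
yaw 2.8670472014808075 dpos [-0.00040672 -0.00133318 -0.01748039] dyaw -0.0020472014808072814 n 1 turn/row 0.0007
0 [ 0.0002 -0.0093  0.1165]
```

jog_arm([
  [[0,-0.008,0.025],0,1],
  [[0,0,0.025],0,1],
  [[0,0,0.025],0,1],
  [[0,0,0.02],0,1],
  [[0,0,0],0,1],
])

```text
time_s: 8.28
tcp_pos: [0.5243, 0.1355, 0.2766]
tcp_rot: [-3.141, -0.001, 2.867]
force: [-0.4, -0.1, -4.0]
opening: 0.0232
gripper_force: 59.9
```

jog_arm([
  [[0,0,0.02],0,1],
  [[0,0,0.02],0,1],
  [[0,0,0],0,1],
])

```text
time_s: 8.53
tcp_pos: [0.5244, 0.1355, 0.2709]
tcp_rot: [-3.141, -0.001, 2.867]
force: [-0.7, 0.5, -3.5]
opening: 0.0232
gripper_force: 59.9
```

Going on free of contact, already over the square flats.

jog_arm([
  [[0,0,0.02],0,1],
  [[0,0,0.02],0,1],
  [[0,0,0],0,1],
])

```text
time_s: 8.78
tcp_pos: [0.5243, 0.1355, 0.2649]
tcp_rot: [-3.141, -0.001, 2.867]
force: [-0.5, 0.6, -4.5]
opening: 0.0235
gripper_force: 59.9
```

jog_arm([
  [[0,0,0.015],0,1],
  [[0,0,0.01],0,1],
  [[0,0,0],0,1],
  [[0,0,0],0,1],
])

```text
time_s: 9.12
tcp_pos: [0.5247, 0.1356, 0.2618]
tcp_rot: [-3.141, -0.0, 2.867]
force: [-0.5, 0.0, -4.5]
opening: 0.0233
gripper_force: 59.9
```

jog_arm([
  [[0,0,0.008],0,1],
  [[0,0,0.008],0,1],
  [[0,0,0],0,1],
  [[0,0,0],0,1],
])

```text
time_s: 9.45
tcp_pos: [0.5251, 0.1357, 0.2609]
tcp_rot: [3.141, 0.001, 2.867]
force: [-2.3, -0.5, 5.7]
opening: 0.0232
gripper_force: 61.0
```

jog_arm([
  [[0,0,0.006],0,1],
  [[0,0,0],0,1],
  [[0,0,0],0,1],
])

```text
time_s: 9.7
tcp_pos: [0.5252, 0.1357, 0.2608]
tcp_rot: [3.14, 0.002, 2.867]
force: [-2.3, 0.7, 9.8]
opening: 0.0235
gripper_force: 61.6
```

Seated: the force is up about 14 N at the expected height of 0.151 m. Now the turn, following the sink.

jog_arm([
  [[0,0,0],0.025,1],
  [[0,0,0],0.03,1],
  [[0,0,0.0016],0.03,1],
  [[0,0,0.0016],0.03,1],
  [[0,0,0.0016],0.03,1],
])

```text
time_s: 10.12
tcp_pos: [0.5259, 0.135, 0.2601]
tcp_rot: [3.139, 0.003, 2.407]
force: [-2.9, -0.4, 8.9]
opening: 0.0235
gripper_force: 61.6
```

```bash
python3 -c "
from h import *
s=robot.read_state();print({k:s[k] for k in('tcp_pos','tcp_rot','force','ft_torque','joints')})"
```

```text
{'tcp_pos': array([0.52591503, 0.13498621, 0.26011125]), 'tcp_rot': array([3.13917226e+00, 3.05765326e-03, 2.40729223e+00]), 'force': array([-2.942002  , -0.35496989,  8.9357873 ]), 'ft_torque': array([-0.54969898,  0.66115431,  0.14607586]), 'joints': array([-0.40863821,  0.44244675,  0.17207374,  1.73359907, -0.08755139,
        0.96935369,  0.63300176])}
```

jog_arm([
  [[0,0,0.0014],0.03,1],
  [[0,0,0.0014],0.03,1],
  [[0,0,0.0014],0.03,1],
  [[0,0,0.0014],0.03,1],
  [[0,0,0.0014],0.03,1],
])

```text
time_s: 10.53
tcp_pos: [0.5256, 0.1348, 0.259]
tcp_rot: [3.139, 0.001, 1.936]
force: [-2.1, -2.7, 9.4]
opening: 0.0233
gripper_force: 61.6
```

jog_arm([
  [[0,0,0.0014],0.03,1],
  [[0,0,0.0014],0.03,1],
  [[0,0,0],0.02,1],
  [[0,0,0],0,1],
])

```text
time_s: 10.87
tcp_pos: [0.5255, 0.1348, 0.2585]
tcp_rot: [3.139, 0.001, 1.687]
force: [-2.9, -2.3, 8.5]
opening: 0.0238
gripper_force: 61.6
```

```bash
python3 -c "
from h import *
s=robot.read_state();print({k:s[k] for k in('tcp_pos','tcp_rot','force','ft_torque','joints')})"
```

```text
{'tcp_pos': array([0.52547793, 0.13482163, 0.25848153]), 'tcp_rot': array([3.13911149e+00, 8.40552580e-04, 1.68662002e+00]), 'force': array([-2.87377181, -2.31465563,  8.46514003]), 'ft_torque': array([-0.36349954,  0.85711062, -0.01217299]), 'joints': array([-0.53620945,  0.45863877,  0.36462719,  1.74010453, -0.1905785 ,
        0.97536983,  0.01676885])}
```

jog_arm([
  [[0,0,0.001],0.015,1],
  [[0,0,0.001],0.015,1],
  [[0,0,0],0.01,1],
  [[0,0,0],0,1],
])

```text
time_s: 11.2
tcp_pos: [0.5253, 0.1349, 0.2582]
tcp_rot: [3.139, 0.0, 1.563]
force: [-2.1, -1.6, 9.9]
opening: 0.0233
gripper_force: 61.7
```

```bash
python3 -c "
from h import *
s=robot.read_state();print({k:s[k] for k in('tcp_pos','tcp_rot','force','ft_torque')})"
```

```text
{'tcp_pos': array([0.52530862, 0.13487127, 0.2582445 ]), 'tcp_rot': array([3.13945250e+00, 3.23870474e-04, 1.56270035e+00]), 'force': array([-2.08351059, -1.64606867,  9.93457705]), 'ft_torque': array([-0.4310089 ,  0.89707235,  0.08533581])}
```

jog_arm([
  [[0,0,0],0.015,1],
  [[0,0,0],0.01,1],
  [[0,0,0],0,1],
])

```text
time_s: 11.45
tcp_pos: [0.5248, 0.1354, 0.2582]
tcp_rot: [3.141, -0.0, 1.485]
force: [-3.7, -0.3, 9.8]
opening: 0.0235
gripper_force: 61.8
```

```bash
python3 -c "
from h import *
s=robot.read_state();print({k:s[k] for k in('tcp_pos','tcp_rot','force','ft_torque')})
f=grab('scene','s2')['frame'][120:260,230:430];cv2.imwrite('pics/c4.png',cv2.resize(f,(800,560),interpolation=cv2.INTER_CUBIC))"
```

```text
{'tcp_pos': array([0.52482239, 0.1354037 , 0.25819861]), 'tcp_rot': array([ 3.14072905e+00, -4.85250038e-04,  1.48492987e+00]), 'force': array([-3.65857032, -0.30916644,  9.82949044]), 'ft_torque': array([-0.3062497 ,  1.08894718,  0.1581539 ])}
```

View pics/c4.png

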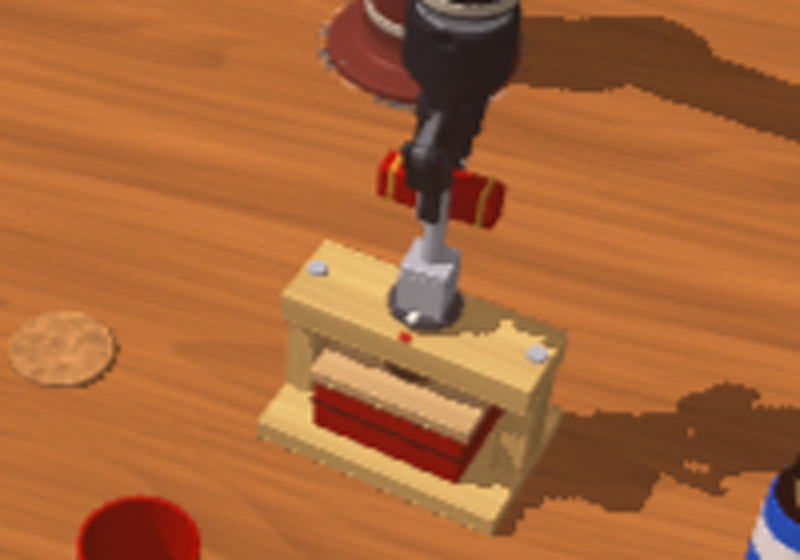

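The white line at (413,319) is nearly in line with the mark at (405,338). A little further to the stop.

jog_arm([
  [[0,0,0],0.01,1],
  [[0,0,0],0.01,1],
  [[0,0,0],0,1],
])

```text
time_s: 11.75
tcp_pos: [0.5249, 0.1357, 0.2582]
tcp_rot: [3.14, 0.0, 1.426]
force: [-2.3, -1.2, 10.3]
opening: 0.0231
gripper_force: 62.0
```

```bash
python3 -c "
from h import *
s=robot.read_state();print({k:s[k] for k in('tcp_pos','tcp_rot','force','ft_torque')})"
```

```text
{'tcp_pos': array([0.52485137, 0.13566381, 0.25819883]), 'tcp_rot': array([3.14044589e+00, 8.50156564e-05, 1.42630481e+00]), 'force': array([-2.26627748, -1.16830392, 10.29359858]), 'ft_torque': array([-0.27514882,  1.15635962,  0.85841683])}
```

The moment jumped to 0.86 N m, well over the 0.15 of friction, so the screw is on its stop. Next I relax the twist, open and retreat straight up.

jog_arm([
  [[0,0,-0.006],-0.012,1],
  [[0,0,0],0,1],
  [[0,0,0],0,-0.2],
  [[0,0,0],0,-0.6],
  [[0,0,0],0,-1],
])

```text
time_s: 12.17
tcp_pos: [0.525, 0.1357, 0.2568]
tcp_rot: [3.141, -0.0, 1.459]
force: [0.0, -0.3, -0.1]
opening: 0.0588
gripper_force: 0.0
```

jog_arm([
  [[0,0,0],0,-1],
  [[0,0,0],0,-1],
  [[0,0,0],0,-1],
  [[0,0,0],0,-1],
  [[0,0,0],0,-1],
])

```text
time_s: 12.58
tcp_pos: [0.5247, 0.1356, 0.2569]
tcp_rot: [-3.142, 0.0, 1.46]
force: [0.5, 0.1, -0.4]
opening: 0.0857
gripper_force: 0.0
```

jog_arm([
  [[0,0,-0.06],0,-1],
  [[0,0,-0.12],0,-1],
  [[0,0,-0.2],0,-1],
  [[0,0,-0.25],0,-1],
  [[0,0,-0.2],0,-1],
])

```text
time_s: 13.0
tcp_pos: [0.5249, 0.1353, 0.3846]
tcp_rot: [3.139, -0.001, 1.459]
force: [0.6, 0.1, -0.3]
opening: 0.0853
gripper_force: 0.0
```

jog_arm([
  [[-0.2,0,0],0,-1],
  [[-0.25,0,0],0,-1],
  [[-0.2,0,0],0,-1],
  [[0,0,0],0,-1],
  [[0,0,0],0,-1],
])

```text
time_s: 13.42
tcp_pos: [0.5137, 0.0363, 0.3827]
tcp_rot: [3.14, -0.0, 1.454]
force: [0.3, 0.9, 0.3]
opening: 0.0855
gripper_force: 0.0
```

```bash
python3 -c "
from h import *
s=robot.read_state();print(s['tcp_pos'],s['tcp_rot'])
f=grab('scene','s3')['frame'][130:240,260:400];g=grab('wrist','w4')['frame']
C=np.zeros((400,800,3),np.uint8);C[:314,:400]=cv2.resize(f,(400,314),interpolation=cv2.INTER_CUBIC);C[:300,400:]=cv2.resize(g,(400,300));cv2.imwrite('pics/c5.png',C)
q=np.load('s3.npz')"
```

```text
[0.51372387 0.03626645 0.38270435] [ 3.13997845e+00 -3.37158035e-04  1.45436929e+00]
```

View pics/c5.png

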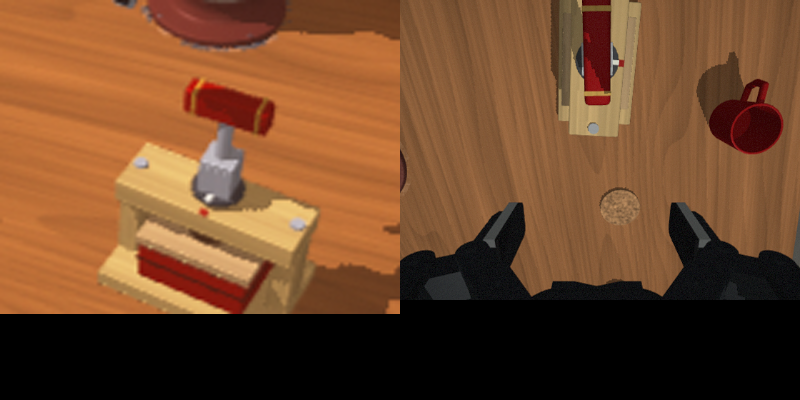

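The key stands upright on the collar. In the wrist view the white line (616,63) runs straight into the red mark (621,63), and the gripper is clear.

```bash
python3 -c "
from h import *
print(robot.sign_off())"
```

```text
the job is handed in; nothing more can be done
None
```

The key stands upright on the screw, seated on the collar, and the screw is turned to its stop with the white line at the red mark. The gripper let go and is clear, nothing else was touched, and the job was handed in at about 13.5 s; no verdict came back.

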